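# Shift the denture polishing lathe into third speed

### The job

The speed lever of the polishing lathe stands in the left-hand slot of its H-shaped gate. Push its knob with a fingertip, without gripping or forcing it: to the cross channel, across to the right, then forward, away from the robot, until the lever is fully home in the third slot. Leave the things around the lathe where they stand.

Things in the scene. Friction and masses are not known exactly. Their poses are not given: they have to be found in the camera images.
- lathe: Bench polishing lathe, bolted down: white gear head (150 mm in x, 200 in y, top at 157), motor behind it (to x = +240, top 175), spindle along y with a felt buff (left) and bristle brush (right), out to y = +-245, top 150. Origin: on the bench, under the middle of the gear head. x points forward, away from the robot, y left, z up; the lathe is turned up to 0.3 rad about z.
- gate_mid (a point): Centre of the top face of the steel H-gate plate (86 mm in x, 64 in y) on the gear head, 188 mm above the bench. Two slots along the lathe's x, 13 mm wide, 60 long, centre lines at y = +14 and -14 mm, joined at x = 0 by a cross channel 18 mm wide with rounded corners. First slot forward-left, second rear-left, third forward-right, fourth rear-right. Axes as the lathe's.
- pivot (a point): Point about which the lever rocks, hidden in the gear head, 94 mm above the bench on the lathe's z axis, 170 mm below the knob along the lever. In lathe axes, the knob lies from here at about x = 170 sin(shift), y = -170 cos(shift) sin(select), z = 170 cos(shift) cos(select) mm. Axes as the lathe's.
- knob (a point): Centre of the black ball knob, 38 mm in diameter, on top of the speed lever, a steel rod 10 mm in diameter that comes up through the gate. 264 mm above the bench with the lever upright. A push of 2 to 4 N moves the knob and it stays where it is left; the gate stops the rod firmly at the slots' ends and sides.
- select (a joint): Side lean of the lever, rad: 0 in the middle of the cross channel, positive to the right (-y of the lathe); about -0.155 in the left slot, +0.155 in the right slot (play about 0.02). It starts in the left slot.
- shift (a joint): Fore-and-aft lean of the lever, rad: 0 upright, in line with the cross channel, positive forward (+x of the lathe); about +0.27 at the forward end of a slot, -0.27 at the rear end. It starts anywhere along the left slot. The rod passes the cross channel while within about 0.04 of 0.
- felt_cone: Felt polishing cone, 30 mm in diameter and 43 high, standing loose on the top of the gear head, to the right of the gate and nearer the robot. Origin: centre of its underside.
- bottle: White plastic bottle, 48 mm in diameter, 105 high, standing on the bench between the robot and the lathe. Origin: centre of its underside.
- wax_pot: Black pot of pink wax, 80 mm in diameter, 41 high, on the bench between the robot and the lathe. Origin: centre of its underside.
- cast: Plaster cast with a denture on it, 66 by 64 mm, 45 high, on the bench between the robot and the lathe. Origin: centre of its underside.

How it is judged (in metres and radians):
On the way:
1. the lever has gone across to the right-hand side while in the cross channel (value of joint select above 0.09 rad and value of joint shift below 0.15 rad), for 0.1 s.
At the end, for the whole second after the job is handed in: The lever rests in the third slot: leaning right by more than 0.11 rad and forward by more than 0.235 rad (knob within about 6 mm of the slot's end), still; the cone, bottle, pot and cast within 20 mm of where they stood (value of joint select above 0.11 rad and value of joint shift above 0.235 rad and velocity of joint shift between -0.05 and 0.05 rad/s and distance of each of felt_cone, bottle, wax_pot, cast from where it was at the start of the episode below 0.02 m); the robot touches nothing.
It fails at once if the lathe or its lever is gripped or forced (more than 38 N between the fingers and it) (contact force between the fingers and lathe above 38 N).
It fails at once if a loose thing is lifted, tipped or pushed away (distance of any of felt_cone, bottle, wax_pot, cast from where it was at the start of the episode above 0.03 m or angle between any of felt_cone, bottle's own z axis and vertical above 0.5 rad).
It also fails if it takes over 64 s, if anything falls off the work surface, if the arm or the gripper's body presses on something with over 40 N, if the wrist force passes 120 N, or if a joint passes its speed limit or range.

### The arm

A 6-joint arm with a two-finger parallel gripper is mounted at the origin on the work surface. World frame = base frame: x ahead of the robot, y to its left, z up, the work surface at z = 0. Lengths are in m, angles in degrees, forces in N, time in s.
With the tool pointing down it reaches from about 0.275 to 0.775 m from the base axis. Payload 14.6 kg.
Tool frame: the origin (TCP) lies at the very end of the fingers, on their centre line; the grasp point (between the pads) lies 19 mm behind it; z points along the fingers, y is the line along which they close (so a half turn about z gives the same grasp; the last joint's range is limited). The gripper opens to 85 mm and grips with 20 to 120 N. Pads are 22 mm wide; open, the fingers measure 114 mm over their backs; the gripper's body (76 mm by 85 mm) begins 54 mm behind the grasp point. The pads swing forward as they close: fully open they stand 13 mm farther back than shut.
Start: joints at [67.649, 15.075, -2.767, 72.158, 0, 81.102], TCP at [0.122, 0.511, 0.231] pointing down, gripper open.
Joint ranges: [-151.79, 151.79], [-50.71, 97.33], [-67.44, 78.34], [-121.81, 120.89], [-77.56, 73.72], [-180, 180]. Speed limits (degrees/s): [108.29, 108.29, 147.25, 159.86, 180, 180].

### API

Orientations are given as a 3x3 rotation matrix whose columns are the frame's x, y, z axes.
In Python, from rig import r, optics, sign_off gives the robot as it stands.
- The arm moves only by the tool jog_arm, never from a script. Its argument "series" is a list of rows, each a list of 7 numbers: the shift along the tool's x, y, z in mm, then the turn, a rotation vector about the tool's x, y, z in rad, then the opening, from 0 (shut) to 1 (fully open). In form: [[x, y, z, rx, ry, rz, hand], ...]. A call has 1 to 8 rows; each row shifts and turns the commanded pose from where the row before left it, along the tool's axes as they then stand; what a row does not reach is not made up. A row lasts 1/10 s, in which the tool goes at most 50 mm and 8.59 degrees, less where a joint would pass 70% of its speed; a pose out of reach is approached as far as the arm can. A call with a gripper value outside its range is refused whole. The fingers move at their own pace and stop on an object; "force" is the grip in N (left out, the last holds). Time passes only in rows, so rows that do not move let the fingers close. It gives the time, the measured TCP pose, the force, the opening and the grip force at its end, in the units of the state.
- r.get_obs(): the state, without advancing time (a new reading comes with each control period).
- optics.camera(name): name is "side" or "top"; returns a dict with "image" (400x640x3 uint8, red, green, blue), "fov_y" (degrees; the focal length in pixels is half the picture's height over the tangent of half this angle, whatever the lens; pixels are square), "cx", "cy" (the principal point, pixels), "cam_to_world" (4x4, takes a point from camera to world coordinates). Camera axes: x right, y up, looking along -z (the intrinsics and any distortion apply to the point x, -y, -z); pixel columns grow to the right and rows downward; lengths in m; the calibration is good to about 2 mm. A picture is of the moment at which its call begins. There is no depth.
- sign_off(): hands the job in; it is judged then, once.
The state is a dict: "time": time; "joint_positions": joint angles; "qvel": joint speeds; "tau": joint torques, N m; "ee_pos": TCP position; "tcp_rot": TCP orientation; "wrist_force": force on the tool from outside, world axes, zero at the start; "torque": the same for the moment, N m; "opening": opening from 0.0 (shut) to 1.0 (fully open); "grasp_force": force on a finger pad.
Only numpy, scipy, OpenCV 4.12 (cv2) and the standard library are available. Lean on these libraries where they do the work, as an engineer would, in place of code of your own. Each camera call takes 0.05 s, during which the arm holds its last target. There are 200 camera calls.

## Working session

There is one attempt and no reset: what is moved stays moved. The work goes in short steps, Python scripts to look and compute and a tool call to move; the robot and the scene stay as the last step left them, time stands still between calls to the robot, and variables do not carry over. Pictures are saved under pics/ and viewed, at most 10 in all, crops included, and the job is handed in when it is done.

Besides the shell and the picture viewer there is one more tool, called after ">>>" by a JSON object that holds its "fn" and its "kwargs". jog_arm: Moves the arm, as the interface text tells. Its arguments: {"type":"object","properties":{"series":{"type":"array"},"force":{"type":"number"}},"required":["series"]}

```bash
mkdir -p pics; ls; python3 - <<'E'
from rig import r, optics
import cv2, numpy as np, pickle
d={}
for n in("side","top"):
    c=optics.camera(n); d[n]=c
    cv2.imwrite(f"pics/{n}0.png",c["image"][:,:,::-1])
    print(n,{k:v for k,v in c.items() if k!="image"})
pickle.dump(d,open("c0.pkl","wb"))
o=r.get_obs();print(o)
E
```

```text
pics
side {'fov_y': 47.274833675941515, 'cx': 319.33606771087057, 'cy': 203.70072190361645, 'cam_to_world': array([[ 0.90844491,  0.23497715, -0.34570738,  0.17789112],
       [-0.41785956,  0.53228143, -0.73625394, -0.69913615],
       [ 0.01101076,  0.81330328,  0.5817358 ,  0.70990005],
       [ 0.        ,  0.        ,  0.        ,  1.        ]])}
top {'fov_y': 42.888919053098405, 'cx': 329.17620704878135, 'cy': 194.34903378619182, 'cam_to_world': array([[-3.22398416e-03,  9.92446473e-01, -1.22636063e-01,
         4.08345432e-01],
       [-9.99737714e-01, -4.18150641e-04,  2.28982108e-02,
         2.14259914e-02],
       [ 2.26739682e-02,  1.22677721e-01,  9.92187517e-01,
         9.98536674e-01],
       [ 0.00000000e+00,  0.00000000e+00,  0.00000000e+00,
         1.00000000e+00]])}
{'time': 0.1, 'joint_positions': array([ 6.76514561e+01,  1.50952617e+01, -2.79850566e+00,  7.21581395e+01,
        4.66103150e-04,  8.11021425e+01]), 'qvel': array([ 4.53120865e-02, -2.09133744e-05,  7.83476524e-02,  1.05776597e-01,
       -9.22022884e-02, -1.10027114e-01]), 'tau': array([ 2.20215428e-03, -6.38579249e+01,  3.85064256e+01,  9.98157717e-03,
       -1.51413515e-04,  1.00589003e-05]), 'ee_pos': array([0.12203116, 0.51038163, 0.23089109]), 'tcp_rot': array([[-9.72570456e-01,  2.32608220e-01, -3.52001169e-04],
       [ 2.32608439e-01,  9.72570109e-01, -8.34806073e-04],
       [ 1.48163061e-04, -8.93786166e-04, -9.99999590e-01]]), 'wrist_force': array([ 0.39086877, -0.24741507,  0.10477166]), 'torque': array([ 0.07243483, -0.01099154,  0.01451175]), 'grasp_force': 0.0, 'opening': 1.0002957367725323}
```

View pics/side0.png

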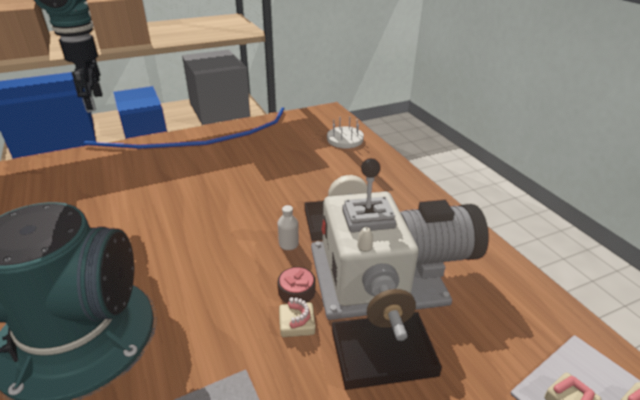

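View pics/top0.png

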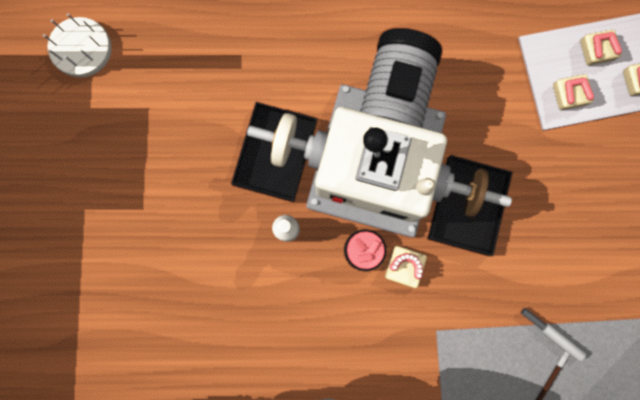

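The side picture shows the lever up through the gate with the knob at about (371,168). The top picture shows the knob at about (375,139), over the front end of the left slot, and the cone at about (425,186). I'll zoom in to measure these.

```bash
python3 - <<'E'
import pickle,cv2,numpy as np
d=pickle.load(open("c0.pkl","rb"))
a=cv2.resize(d["top"]["image"][95:220,310:460,::-1],None,fx=4,fy=4,interpolation=cv2.INTER_CUBIC)
cv2.imwrite("pics/topz.png",a)
a=cv2.resize(d["side"]["image"][145:265,310:430,::-1],None,fx=5,fy=5,interpolation=cv2.INTER_CUBIC)
cv2.imwrite("pics/sidez.png",a)
E
```

```text
(no output)
```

View pics/topz.png

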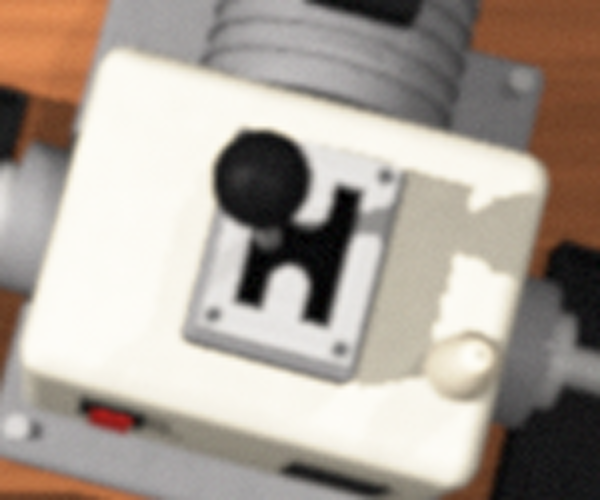

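View pics/sidez.png

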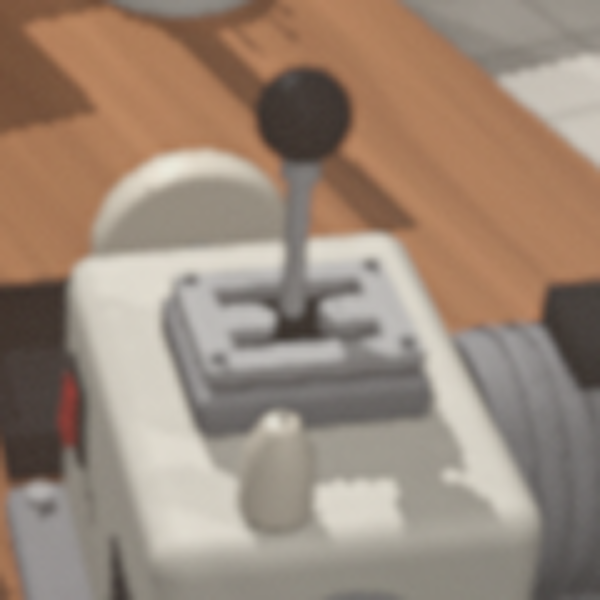

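Top crop: knob centre (262,179), screws at (386,176), (341,349) and (212,314). Side crop: knob (304,114), with screws at (192,281), (372,265), (218,360) and (408,342). The cone is at (278,475) in the side crop. Next I fit the lathe pose and lever angles.

```bash
cat > h.py <<'E'
import numpy as np,pickle
from scipy.optimize import least_squares
def proj(c,P):
    T=np.linalg.inv(c["cam_to_world"]); p=T[:3,:3]@P+T[:3,3]
    f=200/np.tan(np.radians(c["fov_y"]/2)); return np.array([c["cx"]+f*p[0]/-p[2],c["cy"]-f*p[1]/-p[2]])
def tz(u,v): return np.array([310+(u+.5)/4-.5,95+(v+.5)/4-.5])
def sz(u,v): return np.array([310+(u+.5)/5-.5,145+(v+.5)/5-.5])
def W(x,y,th,p): c,s=np.cos(th),np.sin(th); return np.array([x+c*p[0]-s*p[1],y+s*p[0]+c*p[1],p[2]])
def knob(sh,se): return .17*np.array([np.sin(sh),-np.cos(sh)*np.sin(se),np.cos(sh)*np.cos(se)])+[0,0,.094]
E
python3 - <<'E'
from h import *
d=pickle.load(open("c0.pkl","rb")); t,s=d["top"],d["side"]
scr=[(t,tz(386,176),1,-1),(t,tz(341,349),-1,-1),(t,tz(212,314),-1,1),(s,sz(192,281),-1,1),(s,sz(372,265),1,1),(s,sz(218,360),-1,-1),(s,sz(408,342),1,-1)]
def res(q):
    x,y,th,a,b,sh,se,dt0,dt1,ds0,ds1=q; r=[]
    D={id(t):np.array([dt0,dt1]),id(s):np.array([ds0,ds1])}
    for c,uv,i,j in scr: r+=list(proj(c,W(x,y,th,[i*a,j*b,.188]))+D[id(c)]-uv)
    for c,uv in((t,tz(262,179)),(s,sz(304,114))): r+=list(proj(c,W(x,y,th,knob(sh,se)))+D[id(c)]-uv)
    return r+list(np.array([dt0,dt1,ds0,ds1])/2)
o=least_squares(res,[.5,-.05,-.2,.036,.025,0,-.155,0,0,0,0]); print(o.x.round(4)); print(np.round(o.fun,2))
x,y,th=o.x[:3]
print("knob",W(x,y,th,knob(*o.x[5:7])))
# cone from top: tip ~ (470,355)/base at z=.157..; ray at z=.18
for c,uv,z in((t,tz(463,366),.17),(s,sz(277,510),.162),(t,tz(475,355),.2)):
    g=least_squares(lambda p:proj(c,np.array([p[0],p[1],z]))-uv,[.5,-.1]).x
    R=np.array([[np.cos(th),np.sin(th)],[-np.sin(th),np.cos(th)]])
    print("cone",g,R@(g-[x,y]))
E
```

```text
[ 0.5719 -0.0874 -0.275   0.0371  0.0266  0.0178 -0.1494  0.0623  0.1531
  0.2399 -0.0991]
[-0.03  0.03 -0.25  0.04  0.23 -0.07 -0.31 -0.24 -0.1  -0.03  0.25  0.02
  0.17  0.31  0.03 -0.04 -0.06 -0.03  0.03  0.08  0.12 -0.05]
knob [ 0.58165039 -0.06384384  0.26207863]
cone [ 0.52436365 -0.15655164] [-0.02693269 -0.0794732 ]
cone [ 0.52350647 -0.16162581] [-0.02638003 -0.0845895 ]
cone [ 0.52458264 -0.15502247] [-0.02713711 -0.07794201]
```

The lever is almost in the cross channel already (shift about +0.02, select about -0.15). The tool axes nearly match the lathe's (tool x = -lathe x, tool y = lathe y). I shut the hand, lift, align and travel to a point left of the knob.

>>> {"fn": "jog_arm", "kwargs": {"series": [[0,0,-30,0,0,0.04,0],[0,0,-30,0,0,0,0],[-30,-18,0,0,0,0,0],[-30,-18,0,0,0,0,0],[-30,-18,0,0,0,0,0],[-30,-18,0,0,0,0,0],[-30,-18,0,0,0,0,0],[-30,-18,0,0,0,0,0]], "force": 20}}

```text
time: 0.9
ee_pos: [0.2667, 0.3566, 0.2911]
tcp_rot: [[-0.963, 0.271, -0.0], [0.271, 0.963, -0.0], [0.0, -0.0, -1.0]]
wrist_force: [1.0, 1.1, -0.4]
opening: 0.005
grasp_force: 0.0
```

>>> {"fn": "jog_arm", "kwargs": {"series": [[-30,-18,0,0,0,0,0],[-30,-18,0,0,0,0,0],[-30,-18,0,0,0,0,0],[-30,-18,0,0,0,0,0],[-30,-18,0,0,0,0,0],[-30,-18,0,0,0,0,0],[-30,-18,0,0,0,0,0],[0,0,0,0,0,0,0]]}}

```text
time: 1.7
ee_pos: [0.4361, 0.1772, 0.2906]
tcp_rot: [[-0.962, 0.275, -0.001], [0.275, 0.962, -0.001], [0.0, -0.001, -1.0]]
wrist_force: [-1.1, 0.0, -0.7]
opening: 0.004
grasp_force: 0.0
```

```bash
cat >> h.py <<'E'
X,Y,TH=.5719,-.0874,-.275
def where():
    from rig import r
    o=r.get_obs(); R=np.array([[np.cos(TH),-np.sin(TH),0],[np.sin(TH),np.cos(TH),0],[0,0,1]])
    print("t",o["time"],"TCP lathe",((R.T@(o["ee_pos"]-[X,Y,0]))*1000).round(1),"F lathe",(R.T@o["wrist_force"]).round(1),"open",round(o["opening"],2)); print((R.T@o["tcp_rot"]).round(3))
E
python3 -c "from h import *;where()"
```

```text
t 1.7 TCP lathe [-202.5  217.8  290.6] F lathe [-1.1 -0.3 -0.7] open 0.0
[[-1.     0.003 -0.   ]
 [ 0.003  1.    -0.001]
 [ 0.    -0.001 -1.   ]]
```

>>> {"fn": "jog_arm", "kwargs": {"series": [[-34,-23,0,0,0,0,0],[-34,-23,0,0,0,0,0],[-34,-23,0,0,0,0,0],[-34,-23,0,0,0,0,0],[-34,-23,0,0,0,0,0],[-34,-23,0,0,0,0,0],[0,0,20,0,0,0,0],[0,0,20,0,0,0,0]]}}

```text
time: 2.5
ee_pos: [0.5935, -0.0091, 0.2502]
tcp_rot: [[-0.962, 0.273, -0.0], [0.273, 0.962, 0.0], [0.0, 0.0, -1.0]]
wrist_force: [-0.2, -0.9, -0.5]
opening: 0.001
grasp_force: 0.0
```

>>> {"fn": "jog_arm", "kwargs": {"series": [[0,0,0,0,0,0,0],[0,0,0,0,0,0,0]]}}

```text
time: 2.7
ee_pos: [0.5926, -0.0081, 0.2517]
tcp_rot: [[-0.963, 0.271, -0.001], [0.271, 0.963, 0.0], [0.001, -0.0, -1.0]]
wrist_force: [1.0, -0.9, 0.2]
opening: 0.001
grasp_force: 0.0
```

```bash
python3 - <<'E'
from h import *
where()
from rig import optics
import cv2
a=optics.camera("top")["image"][75:225,280:480,::-1];b=optics.camera("side")["image"][100:250,270:470,::-1]
cv2.imwrite("pics/p1.png",np.vstack([cv2.resize(i,None,fx=2,fy=2,interpolation=cv2.INTER_CUBIC) for i in(a,b)])[:600])
E
```

```text
t 2.7 TCP lathe [ -1.6  81.9 251.7] F lathe [ 1.2 -0.6  0.2] open 0.0
[[-1.    -0.001 -0.001]
 [-0.001  1.    -0.   ]
 [ 0.001 -0.    -1.   ]]
```

View pics/p1.png

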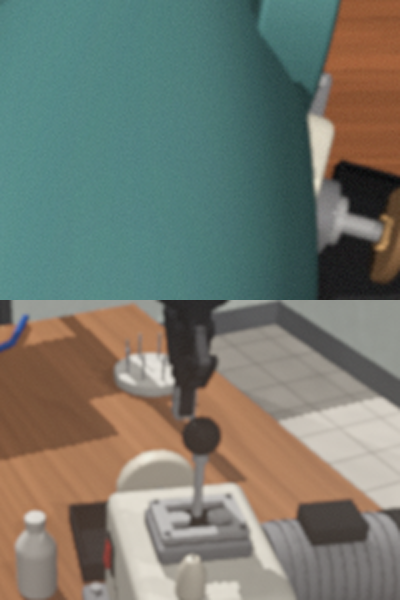

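The side crop shows the shut fingertip at about (185,415), just left of the knob at (202,435). The arm hides the top view, so I'll go by force and the side camera and push right gently.

>>> {"fn": "jog_arm", "kwargs": {"series": [[-4,0,6,0,0,0,0],[0,-12,0,0,0,0,0],[0,-6,0,0,0,0,0],[0,-4,0,0,0,0,0],[0,-4,0,0,0,0,0],[0,-4,0,0,0,0,0]]}}

```text
time: 3.4
ee_pos: [0.5887, -0.0388, 0.2456]
tcp_rot: [[-0.962, 0.271, 0.001], [0.271, 0.962, 0.0], [-0.001, 0.001, -1.0]]
wrist_force: [1.1, 3.5, 2.6]
opening: -0.003
grasp_force: 1.5
```

```bash
python3 -c "from h import *;where()"
```

```text
t 3.4 TCP lathe [  2.9  51.4 245.6] F lathe [0.1 3.6 2.6] open -0.0
[[-1.    -0.     0.001]
 [-0.     1.     0.001]
 [-0.001  0.001 -1.   ]]
```

>>> {"fn": "jog_arm", "kwargs": {"series": [[0,-4,0,0,0,0,0],[0,-4,0,0,0,0,0],[0,-4,0,0,0,0,0]]}}

```text
time: 3.7
ee_pos: [0.5853, -0.0504, 0.2453]
tcp_rot: [[-0.963, 0.271, 0.0], [0.271, 0.963, 0.0], [-0.0, 0.0, -1.0]]
wrist_force: [1.0, 2.5, 2.2]
opening: 0.004
grasp_force: 1.4
```

>>> {"fn": "jog_arm", "kwargs": {"series": [[0,-4,0,0,0,0,0],[0,-4,0,0,0,0,0],[0,-4,0,0,0,0,0]]}}

```text
time: 4.0
ee_pos: [0.582, -0.062, 0.2452]
tcp_rot: [[-0.962, 0.271, -0.0], [0.271, 0.962, -0.0], [0.0, -0.0, -1.0]]
wrist_force: [1.2, 2.2, 0.9]
opening: 0.001
grasp_force: 1.2
```

```bash
python3 -c "from h import *;where()"
```

```text
t 4.0 TCP lathe [  2.8  27.2 245.2] F lathe [0.6 2.5 0.9] open 0.0
[[-1. -0. -0.]
 [-0.  1. -0.]
 [ 0. -0. -1.]]
```

It moves freely at about 2.5 N. I carry on with smaller steps toward the right side.

>>> {"fn": "jog_arm", "kwargs": {"series": [[0,-4,0,0,0,0,0],[0,-4,0,0,0,0,0],[0,-3,0,0,0,0,0]]}}

```text
time: 4.3
ee_pos: [0.579, -0.0727, 0.2453]
tcp_rot: [[-0.962, 0.272, -0.0], [0.272, 0.962, -0.0], [0.0, -0.0, -1.0]]
wrist_force: [0.6, 1.8, 1.9]
opening: 0.001
grasp_force: 1.0
```

>>> {"fn": "jog_arm", "kwargs": {"series": [[0,-2,0,0,0,0,0],[0,-2,0,0,0,0,0],[0,-2,0,0,0,0,0]]}}

```text
time: 4.6
ee_pos: [0.5774, -0.0782, 0.2453]
tcp_rot: [[-0.962, 0.271, -0.0], [0.271, 0.962, -0.0], [0.0, -0.0, -1.0]]
wrist_force: [0.8, 2.3, 1.1]
opening: -0.005
grasp_force: 0.9
```

```bash
cat >> h.py <<'E'
def pic(n):
    from rig import optics; import cv2
    c=optics.camera("side"); cv2.imwrite(f"pics/{n}.png",cv2.resize(c["image"][145:265,310:430,::-1],None,fx=5,fy=5,interpolation=cv2.INTER_CUBIC))
def lever(u,v): # from side crop pixel
    s=pickle.load(open("c0.pkl","rb"))["side"]
    print("shift,select",least_squares(lambda q:proj(s,W(X,Y,TH,knob(*q)))+[.24,-.1]-sz(u,v),[0,0]).x.round(3))
E
python3 -c "from h import *;where();pic('p2')"
```

```text
t 4.6 TCP lathe [  2.8  10.4 245.3] F lathe [0.2 2.4 1.1] open -0.01
[[-1. -0. -0.]
 [-0.  1. -0.]
 [ 0. -0. -1.]]
```

View pics/p2.png

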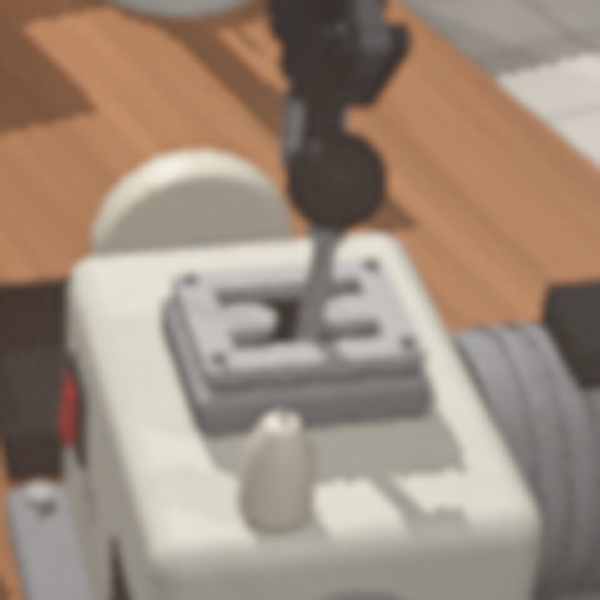

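The picture shows the knob at about (337,180), leaning right, with the rod near the right slot. I push a little further until I feel the slot wall.

>>> {"fn": "jog_arm", "kwargs": {"series": [[0,-2,0,0,0,0,0],[0,-1,0,0,0,0,0]]}}

```text
time: 4.85
ee_pos: [0.5766, -0.0811, 0.2452]
tcp_rot: [[-0.962, 0.271, -0.0], [0.271, 0.962, 0.0], [0.0, -0.0, -1.0]]
wrist_force: [0.6, 2.8, 0.0]
opening: 0.001
grasp_force: 0.9
```

```bash
python3 -c "from h import *;where();lever(337,180)"
```

```text
t 4.85 TCP lathe [  2.8   7.4 245.2] F lathe [-0.1  2.9  0. ] open 0.0
[[-1. -0. -0.]
 [-0.  1. -0.]
 [ 0. -0. -1.]]
shift,select [0.02  0.132]
```

>>> {"fn": "jog_arm", "kwargs": {"series": [[0,-1,0,0,0,0,0],[0,0,0,0,0,0,0]]}}

```text
time: 5.05
ee_pos: [0.5763, -0.082, 0.2452]
tcp_rot: [[-0.962, 0.271, -0.0], [0.271, 0.962, 0.0], [0.0, -0.0, -1.0]]
wrist_force: [0.4, 1.7, 0.5]
opening: 0.001
grasp_force: 0.8
```

```bash
python3 -c "from h import *;where()"
```

```text
t 5.05 TCP lathe [  2.8   6.4 245.2] F lathe [-0.   1.7  0.5] open 0.0
[[-1. -0. -0.]
 [-0.  1. -0.]
 [ 0. -0. -1.]]
```

The lever is in line with the third slot (select about 0.156). I back off left and go round behind the knob.

>>> {"fn": "jog_arm", "kwargs": {"series": [[0,16,0,0,0,0,0],[16,0,0,0,0,0,0],[16,0,0,0,0,0,0],[16,0,0,0,0,0,0],[0,-16,0,0,0,0,0],[0,-16,0,0,0,0,0],[0,-17,0,0,0,0,0],[0,0,0,0,0,0,0]]}}

```text
time: 5.85
ee_pos: [0.5212, -0.1012, 0.2453]
tcp_rot: [[-0.962, 0.272, -0.0], [0.272, 0.962, -0.0], [-0.0, -0.0, -1.0]]
wrist_force: [0.3, 0.2, -0.0]
opening: -0.003
grasp_force: 0.0
```

```bash
python3 -c "from h import *;where()"
```

```text
t 5.85 TCP lathe [-45.1 -27.  245.3] F lathe [ 0.2  0.3 -0. ] open -0.0
[[-1.     0.001  0.   ]
 [ 0.001  1.    -0.   ]
 [-0.    -0.    -1.   ]]
```

>>> {"fn": "jog_arm", "kwargs": {"series": [[-10,0,0,0,0,0,0],[-5,0,0,0,0,0,0],[-4,0,0,0,0,0,0],[-4,0,0,0,0,0,0],[-4,0,0,0,0,0,0]]}}

```text
time: 6.35
ee_pos: [0.5475, -0.1077, 0.2452]
tcp_rot: [[-0.963, 0.271, -0.0], [0.271, 0.963, 0.0], [0.0, 0.0, -1.0]]
wrist_force: [-3.4, 0.2, 2.3]
opening: 0.0
grasp_force: 1.4
```

>>> {"fn": "jog_arm", "kwargs": {"series": [[-4,0,0,0,0,0,0],[-4,0,0,0,0,0,0]]}}

```text
time: 6.55
ee_pos: [0.5552, -0.1101, 0.2453]
tcp_rot: [[-0.963, 0.271, 0.0], [0.271, 0.963, 0.0], [0.0, 0.0, -1.0]]
wrist_force: [-2.2, 0.8, 1.2]
opening: -0.001
grasp_force: 1.3
```

```bash
python3 -c "from h import *;where();pic('p3')"
```

```text
t 6.55 TCP lathe [ -9.9 -26.4 245.3] F lathe [-2.3  0.2  1.2] open -0.0
[[-1. -0. -0.]
 [-0.  1.  0.]
 [ 0.  0. -1.]]
```

View pics/p3.png

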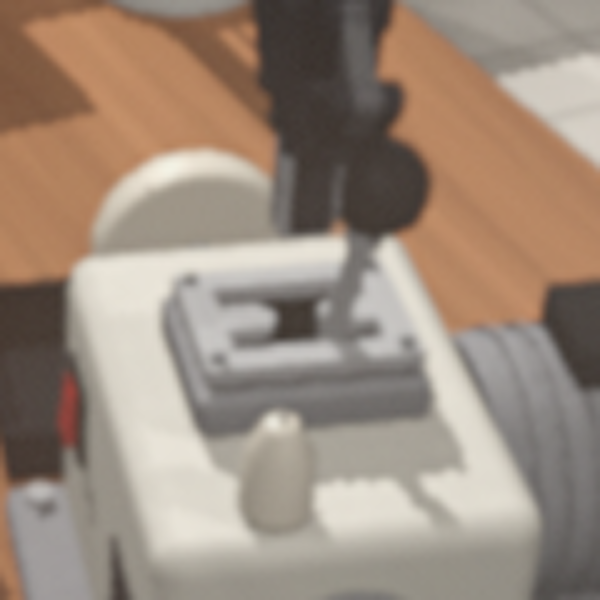

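The picture shows the knob at about (384,187), already moving forward in the right slot with the finger behind it. It needs about 25 mm more.

>>> {"fn": "jog_arm", "kwargs": {"series": [[-4,0,0,0,0,0,0],[-4,0,0,0,0,0,0],[-4,0,0,0,0,0,0],[-4,0,0,0,0,0,0]]}}

```text
time: 7.0
ee_pos: [0.5706, -0.1145, 0.2451]
tcp_rot: [[-0.962, 0.271, -0.0], [0.271, 0.962, 0.0], [0.0, 0.0, -1.0]]
wrist_force: [-2.2, 1.3, -1.5]
opening: -0.0
grasp_force: 1.3
```

>>> {"fn": "jog_arm", "kwargs": {"series": [[-2,0,0,0,0,0,0],[-2,0,0,0,0,0,0],[-1,0,0,0,0,0,0]]}}

```text
time: 7.3
ee_pos: [0.5753, -0.1159, 0.2452]
tcp_rot: [[-0.962, 0.271, -0.0], [0.271, 0.962, -0.0], [0.0, -0.0, -1.0]]
wrist_force: [-1.1, 1.0, -2.0]
opening: -0.001
grasp_force: 1.3
```

```bash
python3 -c "from h import *;where();lever(384,187)"
```

```text
t 7.3 TCP lathe [ 11.  -26.5 245.2] F lathe [-1.3  0.7 -2. ] open -0.0
[[-1. -0. -0.]
 [-0.  1. -0.]
 [ 0. -0. -1.]]
shift,select [0.118 0.158]
```

>>> {"fn": "jog_arm", "kwargs": {"series": [[-1,0,0,0,0,0,0],[-1,0,0,0,0,0,0],[-1,0,0,0,0,0,0]]}}

```text
time: 7.6
ee_pos: [0.578, -0.1167, 0.2453]
tcp_rot: [[-0.962, 0.271, -0.0], [0.271, 0.962, -0.0], [0.0, -0.0, -1.0]]
wrist_force: [-3.9, 0.7, -2.5]
opening: 0.0
grasp_force: 2.0
```

>>> {"fn": "jog_arm", "kwargs": {"series": [[-1,0,0,0,0,0,0],[0,0,0,0,0,0,0]]}}

```text
time: 7.8
ee_pos: [0.5786, -0.1168, 0.2451]
tcp_rot: [[-0.962, 0.271, -0.001], [0.271, 0.962, 0.0], [0.001, -0.0, -1.0]]
wrist_force: [-5.9, 2.1, -2.1]
opening: -0.0
grasp_force: 3.0
```

>>> {"fn": "jog_arm", "kwargs": {"series": [[-1,0,0,0,0,0,0],[0,0,0,0,0,0,0]]}}

```text
time: 8.0
ee_pos: [0.5791, -0.117, 0.245]
tcp_rot: [[-0.962, 0.271, -0.002], [0.271, 0.962, 0.0], [0.002, -0.0, -1.0]]
wrist_force: [-8.1, 2.7, -1.5]
opening: -0.001
grasp_force: 4.5
```

```bash
python3 -c "from h import *;where()"
```

```text
t 8.0 TCP lathe [ 14.9 -26.5 245. ] F lathe [-8.5  0.4 -1.5] open -0.0
[[-1.    -0.    -0.002]
 [-0.     1.    -0.   ]
 [ 0.002 -0.    -1.   ]]
```

The force rises to 8.5 N with only about 0.5 mm of travel per mm commanded, so the lever is at the end stop. I back away to the rear, lift and check.

>>> {"fn": "jog_arm", "kwargs": {"series": [[4,0,0,0,0,0,0],[15,0,0,0,0,0,0],[30,0,0,0,0,0,0],[0,0,-30,0,0,0,0],[30,0,-20,0,0,0,0],[30,0,0,0,0,0,0],[30,0,0,0,0,0,0],[0,0,0,0,0,0,0]]}}

```text
time: 8.8
ee_pos: [0.4441, -0.0787, 0.2965]
tcp_rot: [[-0.963, 0.271, 0.002], [0.271, 0.963, -0.001], [-0.002, -0.0, -1.0]]
wrist_force: [1.0, -1.2, -0.5]
opening: 0.002
grasp_force: 0.0
```

```bash
python3 -c "from h import *;where();pic('p4')"
```

```text
t 8.8 TCP lathe [-125.4  -26.4  296.5] F lathe [ 1.3 -0.9 -0.5] open 0.0
[[-1.    -0.     0.002]
 [-0.     1.    -0.   ]
 [-0.002 -0.    -1.   ]]
```

View pics/p4.png

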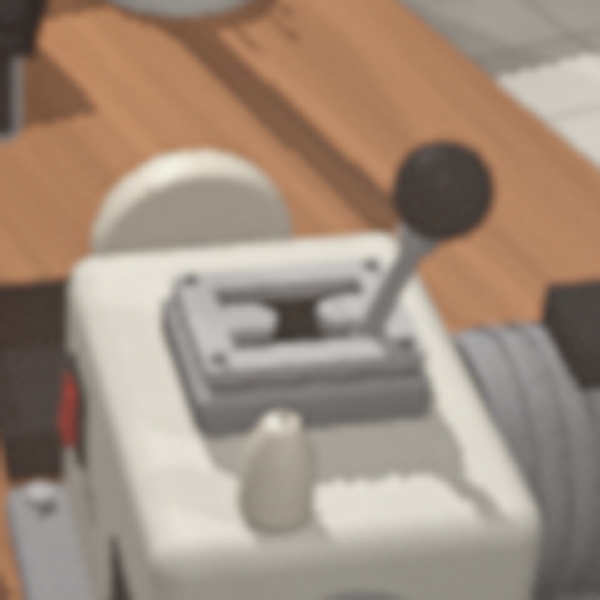

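The knob is at about (443,190), the rod is at the front end of the right slot, and the cone has not moved. I work out the angles and hand in only if they pass.

```bash
python3 - <<'E'
from h import *
s=pickle.load(open("c0.pkl","rb"))["side"]
q=least_squares(lambda q:proj(s,W(X,Y,TH,knob(*q)))+[.24,-.1]-sz(443,190),[0,0]).x; print(q)
if q[0]>.25 and q[1]>.125:
    from rig import sign_off; print(sign_off())
E
```

```text
[0.25622575 0.15420057]
the job is handed in; nothing more can be done
None
```

The lever rests fully home in the third slot, at about shift 0.256 and select 0.154 rad as measured from the side camera; it was moved with light pushes (8.5 N at most, at the end stop), the felt cone has not moved in the picture, the arm stayed well above the bottle, pot and cast, and the job is handed in.

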